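# Touch-test the marked biscuit indicator and log it on the timer

### The arm

A 7-joint arm with a two-finger parallel gripper is mounted at the origin on the work surface. World frame = base frame: x ahead of the robot, y to its left, z up, the work surface at z = 0. Lengths are in m, angles in rad, forces in N, time in s.
With the tool pointing down it reaches from about 0.4 to 0.85 m from the base axis. Payload 4.5 kg.
Tool frame: the origin (TCP) lies on the centre line of the jaws, within the pads' length; the fingertips stand 22 mm ahead of it and the grasp point (between the pads) lies 3 mm ahead of it (env.tips_ahead is the distance from the TCP to the fingertips, in m); z points along the fingers, y is the direction in which the jaws open and shut (so a half turn about z gives the same grasp; the last joint's range is limited). The gripper opens to 88 mm and grips with 3 to 60 N. Pads are 18 mm wide; open, the fingers measure 123 mm over their backs; the gripper's body (75 mm by 187 mm) begins 45 mm behind the grasp point.
Start: joints at [1.14, 0.689, -0.195, 1.565, 0.157, 0.902, -0.215], TCP at [0.28, -0.559, 0.261] pointing down, gripper open.
Joint ranges: [-3.01, 3.01], [-0.46, 2.08], [-1.47, 1.51], [0.13, 2.56], [-1, 4.14], [0.04, 2.09], [-2.66, 2.66]. Speed limits (rad/s): [2.57, 2.57, 3.14, 3.14, 3.14, 3.14, 3.14].

### API

Orientations are given as a rotation vector (axis times angle).
In Python, from station import env gives the robot as it stands. The module is installed in compiled form; this text tells all that it offers.
- The arm moves only by the tool step_arm, never from a script. Its argument "series" is a list of rows, each a list of 7 numbers: the turn, a rotation vector about the tool's x, y, z in rad, then the shift along the tool's x, y, z in mm, then the closure in counts, from 0 (fully open) to 255 (shut). In form: [[ax, ay, az, dx, dy, dz, gripper], ...]. A call has 1 to 8 rows; each row shifts and turns the pose as measured when the row begins, along the tool's axes as they then stand; what a row does not reach is not made up. A row lasts 1/8 s, in which the tool goes at most 62.5 mm and 10.7 degrees, less where a joint would pass 70% of its speed; a pose out of reach is approached as far as the arm can. A call is refused whole if a number of a shift passes 62.5 or a number of a turn 0.188, either way. A call with a gripper value outside its range is refused whole. The fingers move at their own pace and stop on an object; the grip force is fixed at half the most. Time passes only in rows, so rows that do not move let the fingers close. It gives the time, the measured TCP pose, the force and the opening at its end, in the units of the state.
- env.sense(): the state, without advancing time (a new reading comes with each control period).
- env.get_image(name): name is "scene" or "top" or "wrist"; returns a dict with "image" (384x512x3 uint8, blue, green, red), "mtx" (3x3 intrinsics, pixels), "origin" and "attitude" of the camera in the world. Camera axes: x right, y up, looking along -z (the intrinsics and any distortion apply to the point x, -y, -z); pixel columns grow to the right and rows downward; lengths in m; the calibration is good to about 2 mm. The wrist camera is an equidistant fisheye: a pixel r from the principal point sees the ray r / f radians off the axis. A picture is of the moment at which its call begins. There is no depth.
- env.finish_job(): hands the job in, once; it reports no verdict.
The state is a dict: "time": time; "joint_positions": joint angles; "joint_velocities": joint speeds; "joint_efforts": joint torques, N m; "tool_pos": TCP position; "tool_rot": TCP orientation; "force": force on the tool from outside, world axes, zero at the start; "ft_torque": the same for the moment, N m; "opening": finger opening in m.
Only numpy, scipy, OpenCV 4.12 (cv2) and the standard library are available. Lean on these libraries where they do the work, as an engineer would, in place of code of your own. Each camera call takes 0.05 s, during which the arm holds its last target. There are 200 camera calls.

### The job

Check whether the biscuits have set: with the fingertips, press lightly on the white indicator cap that stands on one of the biscuits, so that it gives a little but not down to its stop, stay on it for about half a second, and lift off again. Then press the green key of the kitchen timer all the way down, let it come up, and withdraw. Do not pick up or shift the tested biscuit, and leave the other biscuits and their caps, the red and blue keys, and everything else alone.

Things in the scene. Friction and masses are not known exactly. Their poses are not given: they have to be found in the camera images.
- tester: the biscuit to test: loose round chocolate biscuit, diameter 60 mm, 22 mm high, with the white indicator cap on the middle of its top; about 55 g. Origin: centre of its underside, z up. It lies on the sheet, underside 8 mm above the table, in any of six places (two rows of three, about 85 mm by 95 mm apart)
- white_cap (a joint): travel of the white indicator cap in m: 0 up, 0.010 down at its stop; a spring pushes it up again. It begins to give at about 0.5 N, is 5 mm down at about 3 N and at its stop at about 5.5 N
- white_cap_top (a point): centre of the top face of the white cap (round plastic plunger, 24 mm across, standing 14 mm above the biscuit, so 44 mm above the table); pressed straight down
- sheet: fixed aluminium sheet pan with parchment, 240 mm (x) by 330 mm (y), rim 16 mm high; origin: centre of its underside, z up. Carries the six biscuits
- timer: fixed white three-channel kitchen timer, 110 mm (x) by 205 mm (y) by 28 mm high, origin: centre of its underside; its three keys stand on top of it in a row along its own y axis, 62 mm apart, in any order of colours, with dark displays beyond them
- green_key (a joint): travel of the green key in m: 0 up, 0.006 fully down; a spring pushes it up again (about 4 N fully down)
- green_key_top (a point): centre of the top face of the green key (round cap, 28 mm across, 50 mm above the table, standing 10 mm out of a black housing 44 mm across); pressed straight down; this is the key to press
- red_key (a joint): travel of the red key in m: 0 up, 0.006 fully down; a spring pushes it up again (about 4 N fully down)
- red_key_top (a point): centre of the top face of the red key (round cap, 28 mm across, 50 mm above the table, standing 10 mm out of a black housing 44 mm across); pressed straight down; leave alone
- blue_key (a joint): travel of the blue key in m: 0 up, 0.006 fully down; a spring pushes it up again (about 4 N fully down)
- blue_key_top (a point): centre of the top face of the blue key (round cap, 28 mm across, 50 mm above the table, standing 10 mm out of a black housing 44 mm across); pressed straight down; leave alone
- red_biscuit: another loose biscuit of the same size and look as the tested one, but with a red cap of the same size that does not move, lying on the sheet; leave alone. Origin: centre of its underside
- green_biscuit: another loose biscuit of the same size and look as the tested one, but with a green cap of the same size that does not move, lying on the sheet; leave alone. Origin: centre of its underside
- orange_biscuit: another loose biscuit of the same size and look as the tested one, but with an orange cap of the same size that does not move, lying on the sheet; leave alone. Origin: centre of its underside
- plain_biscuit_a: another loose biscuit of the same size and look as the tested one, but with no cap, lying on the sheet; leave alone. Origin: centre of its underside
- plain_biscuit_b: another loose biscuit of the same size and look as the tested one, but with no cap, lying on the sheet; leave alone. Origin: centre of its underside
- cutter: loose steel ring cutter, 60 mm across, 45 mm high, standing on the table nearer the robot; leave alone. Origin: centre of its underside
- jar: loose brown jar, 70 mm across, 90 mm high, standing beyond the sheet; leave alone. Origin: centre of its underside
- mug: loose white mug, 80 mm across, 90 mm high, standing beyond the timer; leave alone. Origin: centre of its underside
There are look-alikes about, which are no part of the job. What is shaped like the tester but pink or turquoise is not meant.

How it is judged:
On the way, in this order (a step that is already met when the one before it is completed fails the run):
1. the fingers hold the white cap down a little (over 1 mm) for 0.2 s (value of joint white_cap above 0.001 m and contact force between the fingers and tester above 0.3 N), for 0.2 s.
2. the cap is up again and the fingers are clear of the biscuit (value of joint white_cap below 0.0007 m and contact force between the fingers and tester below 0.05 N), for 0.1 s.
3. the green key is pressed down (at least 4.5 of its 6 mm) (value of joint green_key above 0.0045 m), for 0.05 s.
At the end, for the whole second after the job is handed in: The white cap was pressed lightly for 0.2 s, left, and then the green key was pressed. At the end all keys and the white cap are up (within 1.5 mm), the tested biscuit lies flat and at rest within 12 mm of where it was, and the other biscuits, cutter, jar and mug are within 15 mm of where they were (distance of each of red_biscuit, green_biscuit, orange_biscuit, plain_biscuit_a, plain_biscuit_b, cutter, jar, mug from where it was at the start of the episode below 0.015 m and distance of tester from where it was at the start of the episode below 0.012 m and angle between tester's own z axis and vertical below 0.1 rad and linear speed of tester below 0.02 m/s and value of joint each of green_key, red_key, blue_key, white_cap below 0.0015 m); the robot touches nothing.
It fails at once if the white cap is pressed hard (over 9 of its 10 mm) (value of joint white_cap above 0.009 m).
It fails at once if the tested biscuit is lifted, tipped or shoved over 15 mm (height (world z) of tester above 0.016 m or angle between tester's own z axis and vertical above 0.25 rad or distance of tester from where it was at the start of the episode above 0.015 m).
It fails at once if the red or blue key is pressed (over 2 mm) (value of joint any of red_key, blue_key above 0.002 m).
It fails at once if another biscuit is touched (over 1 N) or moved over 15 mm (contact force between any of the fingers, the arm and red_biscuit above 1 N or distance of any of red_biscuit, green_biscuit, orange_biscuit, plain_biscuit_a, plain_biscuit_b from where it was at the start of the episode above 0.015 m or contact force between any of the fingers, the arm and green_biscuit above 1 N or contact force between any of the fingers, the arm and orange_biscuit above 1 N or contact force between any of the fingers, the arm and plain_biscuit_a above 1 N or contact force between any of the fingers, the arm and plain_biscuit_b above 1 N).
It fails at once if cutter, jar or mug is touched (over 1 N) or moved over 15 mm (contact force between any of the fingers, the arm and cutter above 1 N or distance of any of cutter, jar, mug from where it was at the start of the episode above 0.015 m or contact force between any of the fingers, the arm and jar above 1 N or contact force between any of the fingers, the arm and mug above 1 N).
It also fails if it takes over 45 s, if anything falls off the work surface, if the arm or the gripper's body presses on something with over 40 N, if the wrist force passes 120 N, or if a joint passes its speed limit or range.

## Working session

There is one attempt and no reset: what is moved stays moved. The work goes in short steps, Python scripts to look and compute and a tool call to move; the robot and the scene stay as the last step left them, time stands still between calls to the robot, and variables do not carry over. Pictures are saved under pics/ and viewed, about 8 in all and at most 12, crops included, and the job is handed in when it is done.

Besides the shell and the picture viewer there is one more tool, called after "Request:" as name(argument=value, ...) on one line, values as JSON. step_arm: Moves the arm, as the interface text tells. Its arguments: {"type":"object","properties":{"series":{"type":"array"}},"required":["series"]}

```bash
mkdir -p pics; python3 - <<'E'
from station import env
import cv2,numpy as np
s=env.sense()
for k in("time","tool_pos","tool_rot","force","opening"):print(k,s[k])
print(env.tips_ahead)
for n in("top","scene"):
    d=env.get_image(n);cv2.imwrite(f"pics/{n}0.png",d["image"]);print(n,d["mtx"],d["origin"],d["attitude"],[k for k in d])
E
```

```text
time 0.0
tool_pos [ 0.27983451 -0.55821834  0.25994052]
tool_rot [-3.05549973e+00 -7.23211200e-01  8.65314596e-04]
force [-0.0707491  -0.3087523  -0.87988507]
opening 0.08816802765913
0.022
top [[426.53202237   0.         252.50620642]
 [  0.         426.53202237 192.19357764]
 [  0.           0.           1.        ]] [0.31524167 0.08697493 1.33914798] [ 0.13469925 -0.13173599 -1.58100672] ['image', 'mtx', 'origin', 'attitude']
scene [[451.51676658   0.         252.76763283]
 [  0.         451.51676658 190.52601124]
 [  0.           0.           1.        ]] [ 1.10694167 -0.49308785  0.88233961] [0.72670051 0.29260417 0.73729287] ['image', 'mtx', 'origin', 'attitude']
```

View pics/top0.png

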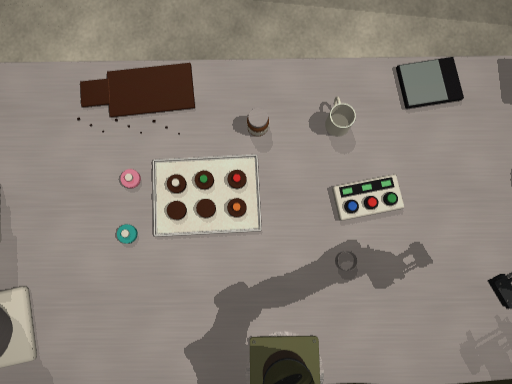

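View pics/scene0.png

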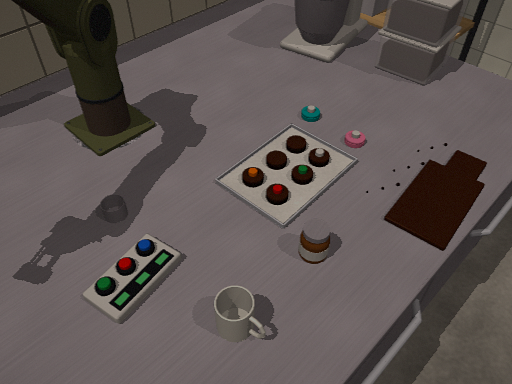

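The tester is the biscuit with the white cap, at top (176,183) and scene (320,154). It is in the back-left place on the sheet. The pink and turquoise look-alikes are off the sheet. The timer's green key is the rightmost, at top (392,198) and scene (105,286).

```bash
cat > h.py <<'E'
import cv2,numpy as np
from scipy.spatial.transform import Rotation as R
def ray(d,uv):
    K=d["mtx"];v=np.array([(uv[0]-K[0,2])/K[0,0],-(uv[1]-K[1,2])/K[1,1],-1.])
    v=R.from_rotvec(d["attitude"]).apply(v);return np.array(d["origin"]),v/np.linalg.norm(v)
def onz(d,uv,z):
    o,v=ray(d,uv);return o+v*(z-o[2])/v[2]
def tri(a,b):
    A=[];y=[]
    for o,v in(a,b):
        P=np.eye(3)-np.outer(v,v);A.append(P);y.append(P@o)
    return np.linalg.lstsq(np.vstack(A),np.hstack(y),rcond=None)[0]
def blob(im,uv,lo,hi,r=14):
    h=cv2.cvtColor(im,cv2.COLOR_BGR2HSV);m=cv2.inRange(h,np.array(lo),np.array(hi))
    w=np.zeros_like(m);cv2.circle(w,tuple(uv),r,255,-1);n,l,s,c=cv2.connectedComponentsWithStats(m&w)
    k=1+np.argmax(s[1:,4]);return c[k],s[k]
E
python3 - <<'E'
from station import env
from h import *
T=env.get_image("top");S=env.get_image("scene")
W=((0,0,110),(180,90,255));G=((45,90,40),(85,255,255));B=((100,90,40),(130,255,255));Rr=((0,120,90),(8,255,255))
for n,t,s,c,z,r in[("white",(176,183),(320,154),W,.044,8),("green",(392,198),(105,286),G,.05,12),("blue",(352,206),(145,247),B,.05,12),("red",(371,202),(126,265),Rr,.05,12),("gbisc",(204,179),(303,171),G,.044,8),("rbisc",(237,178),(278,194),Rr,.044,8)]:
    a,sa=blob(T["image"],t,*c,r);b,sb=blob(S["image"],s,*c,r)
    print(n,a,sa,b,sb,"\n ",onz(T,a,z),onz(S,b,z),tri(ray(T,a),ray(S,b)))
i=T["image"][165:200,155:200];j=S["image"][135:175,300:345]
cv2.imwrite("pics/crop.png",np.hstack([cv2.resize(i,(390,390),interpolation=0),cv2.resize(j,(390,390),interpolation=0)]))
E
```

```text
white [175.02083333 181.91666667] [172 178   7   9  48] [320.15384615 149.84615385] [316 146  11   8  52] 
  [0.57244001 0.32718935 0.044     ] [0.57064686 0.33070073 0.044     ] [0.57228639 0.32709529 0.04705423]
green [391.44155844 197.61038961] [387 193  10  10  77] [103.49640288 283.14388489] [ 97 277  14  13 139] 
  [ 0.51264412 -0.33653103  0.05      ] [ 0.51534983 -0.33920991  0.05      ] [ 0.51300073 -0.3381603   0.04628709]
blue [352.  205.5] [348 201   9  10  78] [144.05737705 244.74590164] [138 239  13  12 122] 
  [ 0.49007424 -0.21477902  0.05      ] [ 0.49368251 -0.21782825  0.05      ] [ 0.490533   -0.21609507  0.0454716 ]
red [371.95652174 201.55072464] [368 197   9  10  69] [124.11320755 262.75471698] [118 258  13  12 106] 
  [ 0.50134637 -0.27628765  0.05      ] [ 0.50277778 -0.27833106  0.05      ] [ 0.5014342  -0.2773575   0.04772359]
gbisc [203.25       178.38461538] [200 175   8   8  52] [302.0625  169.09375] [298 165   9   9  64] 
  [0.58230798 0.2398566  0.044     ] [0.58518642 0.23439127 0.044     ] [0.58261364 0.23967086 0.03900615]
rbisc [236.45283019 177.43396226] [233 174   8   8  53] [276.90697674 189.30232558] [273 186   9   8  43] 
  [0.58379935 0.13694322 0.044     ] [0.58783724 0.13065251 0.044     ] [0.58441789 0.13638422 0.03754606]
```

View pics/crop.png

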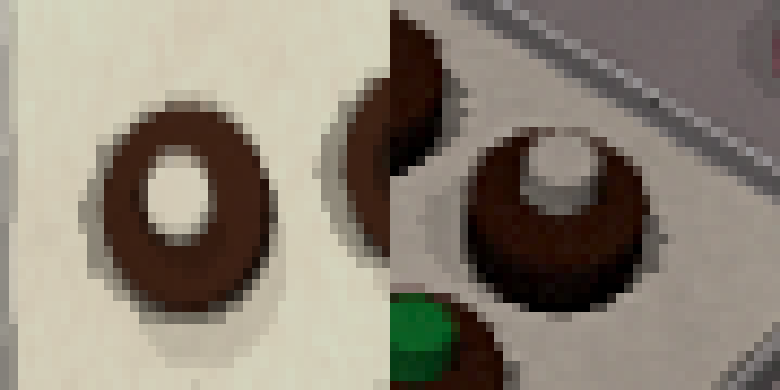

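```bash
cat > go.py <<'E'
import sys
from station import env
from h import *
s=env.sense();M=R.from_rotvec(s["tool_rot"]);p=np.array(s["tool_pos"])
print("t",s["time"],"p",p,"F",np.round(s["force"],2),"op",s["opening"]);print(M.as_matrix().round(4))
print("q",np.round(s["joint_positions"],2))
for a in sys.argv[1:]:
    t=np.array([float(v) for v in a.split(",")]);print(a,"tool mm",((M.inv().apply(t-p))*1000).round(1));p=t
# turn (tool axes) needed to point straight down
z=M.as_matrix()[:,2];print("tilt fix",M.inv().apply(np.cross(z,[0,0,-1])).round(4))
E
python3 go.py 0.45,-0.25,0.22 0.572,0.327,0.16
```

```text
t 0.2 p [ 0.27998828 -0.55838399  0.26023362] F [-0.61 -0.46 -0.29] op 0.08817620261730728
[[ 8.939e-01  4.483e-01 -6.000e-04]
 [ 4.483e-01 -8.939e-01  9.000e-04]
 [-1.000e-04 -1.100e-03 -1.000e+00]]
q [ 1.14  0.69 -0.19  1.57  0.16  0.9  -0.22]
0.45,-0.25,0.22 tool mm [ 290.2 -199.4   40.4]
0.572,0.327,0.16 tool mm [ 367.7 -461.    60.5]
tilt fix [-0.0011  0.0001  0.    ]
```

Request:
step_arm(series=[[0, 0, 0, 36, -25, 5, 255], [0, 0, 0, 36, -25, 5, 255], [0, 0, 0, 36, -25, 5, 255], [0, 0, 0, 36, -25, 5, 255], [0, 0, 0, 36, -25, 5, 255], [0, 0, 0, 36, -25, 5, 255], [0, 0, 0, 36, -25, 5, 255], [0, 0, 0, 36, -25, 5, 255]])

```text
time: 1.2
tool_pos: [0.4513, -0.2464, 0.2178]
tool_rot: [3.059, 0.709, -0.001]
force: [0.4, -0.3, -0.0]
opening: 0.0104
```

```bash
python3 go.py 0.572,0.327,0.16
```

```text
t 1.2 p [ 0.45129266 -0.24637353  0.21783029] F [ 0.38 -0.34 -0.02] op 0.010427529271390427
[[ 8.981e-01  4.397e-01 -3.000e-04]
 [ 4.397e-01 -8.981e-01 -1.800e-03]
 [-1.100e-03  1.500e-03 -1.000e+00]]
q [ 0.49  0.61 -0.13  1.95  0.14  0.6  -0.84]
0.572,0.327,0.16 tool mm [ 360.6 -462.    56.8]
tilt fix [0.0015 0.0011 0.    ]
```

Request:
step_arm(series=[[0, 0, 0, 36, -46, 3, 255], [0, 0, 0, 36, -46, 3, 255], [0, 0, 0, 36, -46, 3, 255], [0, 0, 0, 36, -46, 3, 255], [0, 0, 0, 36, -46, 3, 255], [0, 0, 0, 36, -46, 3, 255], [0, 0, 0, 36, -46, 3, 255], [0, 0, 0, 36, -46, 3, 255]])

```text
time: 2.2
tool_pos: [0.5532, 0.224, 0.1917]
tool_rot: [3.058, 0.703, 0.004]
force: [0.7, 0.4, 0.1]
opening: 0.0004
```

```bash
python3 go.py 0.572,0.327,0.12; python3 - <<'E'
from station import env
import cv2,numpy as np
d=env.get_image("wrist");print(d["mtx"],d["origin"],d["attitude"])
e=env.get_image("top");cv2.imwrite("pics/w1.png",np.vstack([d["image"][:, :],cv2.resize(e["image"][130:270,120:300],(512,398))])[:600+180:1][:780])
cv2.imwrite("pics/w1.png",cv2.resize(np.hstack([d["image"],cv2.resize(e["image"][140:250,120:290],(512,384))]),(800,300)))
E
```

```text
t 2.2 p [0.55317693 0.22397697 0.19172835] F [0.68 0.37 0.15] op 0.0004314466876872376
[[ 0.8995  0.4369  0.0035]
 [ 0.4369 -0.8995 -0.0034]
 [ 0.0017  0.0046 -1.    ]]
q [-0.46  0.74 -0.01  1.73  0.02  0.68 -1.6 ]
0.572,0.327,0.12 tool mm [ 61.8 -84.8  71.4]
tilt fix [ 0.0046 -0.0017 -0.    ]
[[297.31863964   0.         255.29978187]
 [  0.         297.31863964 186.46674561]
 [  0.           0.           1.        ]] [0.61985378 0.25862581 0.31594054] [-0.26549753  0.15957303 -1.11096931]
```

View pics/w1.png

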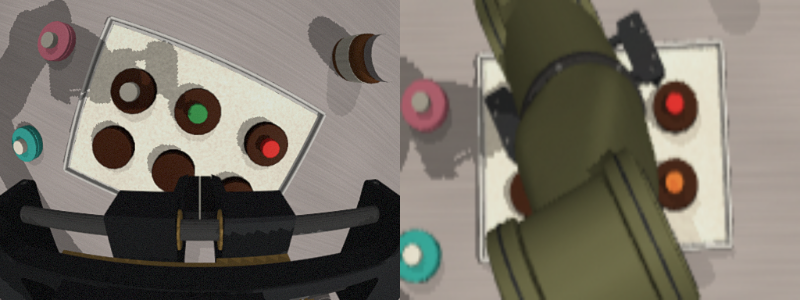

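The wrist view shows the white cap at about full-resolution pixel (166,117), green at (253,146) and red at (346,191). I'll cross-check position using the fisheye rays.

```bash
cat >> h.py <<'E'
def wray(d,uv):
    K=d["mtx"];a=np.array([(uv[0]-K[0,2]),(uv[1]-K[1,2])])/K[0,0];r=np.hypot(*a)
    v=np.array([a[0]/r*np.sin(r),-a[1]/r*np.sin(r),-np.cos(r)]);return np.array(d["origin"]),R.from_rotvec(d["attitude"]).apply(v)
def wz(d,uv,z):
    o,v=wray(d,uv);return o+v*(z-o[2])/v[2]
E
python3 - <<'E'
from station import env
from h import *
d=env.get_image("wrist")
for n,u,c in[("w",(166,116),((0,0,60),(180,90,255))),("g",(253,146),((45,90,40),(85,255,255))),("r",(346,191),((0,120,90),(8,255,255)))]:
    a,s=blob(d["image"],u,*c,18);print(n,a,s,wz(d,a,.044),wz(d,a,.040))
i=cv2.resize(d["image"][80:230,110:400],(870*9//10,405),interpolation=0)
cv2.imwrite("pics/w2.png",i);print(env.sense()["tool_pos"])
E
```

```text
w [172.91363636 119.08636364] [162 107  23  26 440] [0.57027375 0.32878505 0.044     ] [0.56956249 0.32969737 0.04      ]
g [260.33410138 148.1797235 ] [250 136  22  26 434] [0.58113175 0.24316193 0.044     ] [0.58058018 0.24281499 0.04      ]
r [353.43915344 194.63756614] [343 182  22  25 378] [0.5822828  0.13932062 0.044     ] [0.58174816 0.13744647 0.04      ]
[0.55230056 0.22715097 0.19134456]
```

View pics/w2.png

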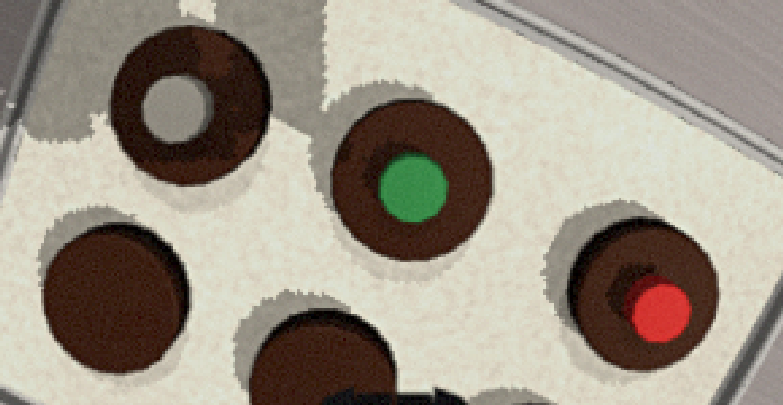

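Wrist and top agree to within 2 mm: the cap is at about (0.571, 0.328). Moving above it.

```bash
python3 go.py 0.571,0.328,0.12
```

```text
t 2.35 p [0.55230056 0.22715097 0.19134456] F [-0.06  0.05 -0.17] op 0.0002751889159212081
[[ 8.963e-01  4.434e-01  3.300e-03]
 [ 4.434e-01 -8.963e-01 -2.000e-04]
 [ 2.800e-03  1.700e-03 -1.000e+00]]
q [-0.46  0.74 -0.01  1.73  0.02  0.67 -1.6 ]
0.571,0.328,0.12 tool mm [ 61.3 -82.2  71.4]
tilt fix [ 0.0017 -0.0028 -0.    ]
```

Request:
step_arm(series=[[0.002, -0.003, 0, 16, -21, 5, 255], [0, 0, 0, 16, -21, 10, 255], [0, 0, 0, 16, -21, 20, 255], [0, 0, 0, 16, -21, 20, 255], [0, 0, 0, 0, 0, 15, 255], [0, 0, 0, 0, 0, 0, 255]])

```text
time: 3.1
tool_pos: [0.5747, 0.32, 0.1186]
tool_rot: [3.054, 0.695, -0.007]
force: [-0.1, 0.0, 0.5]
opening: 0.0007
```

```bash
python3 go.py 0.571,0.328,0.075
```

```text
t 3.1 p [0.57465622 0.31997289 0.11859483] F [-0.07  0.02  0.53] op 0.0006654825179145413
[[ 0.9016  0.4325 -0.0021]
 [ 0.4324 -0.9016 -0.0103]
 [-0.0064  0.0084 -0.9999]]
q [-0.59  0.91  0.01  1.56  0.    0.68 -1.71]
0.571,0.328,0.075 tool mm [ 0.5 -9.2 43.5]
tilt fix [0.0084 0.0064 0.    ]
```

Request:
step_arm(series=[[0.008, 0.006, 0, 0, -9, 10, 255], [0, 0, 0, 0, -1, 12, 255], [0, 0, 0, 0, 0, 12, 255], [0, 0, 0, 0, 0, 8, 255], [0, 0, 0, 0, 0, 0, 255]])

```text
time: 3.72
tool_pos: [0.5711, 0.3255, 0.0751]
tool_rot: [3.063, 0.69, 0.001]
force: [0.1, -0.4, -0.3]
opening: 0.0006
```

```bash
python3 go.py 0.571,0.328,0.066; python3 - <<'E'
from station import env
import cv2,numpy as np
d=env.get_image("wrist");e=env.get_image("scene")
cv2.imwrite("pics/w3.png",np.hstack([d["image"][50:350,60:460],cv2.resize(e["image"][80:230,220:420],(400,300))]))
E
```

```text
t 3.725 p [0.57110316 0.32553727 0.07514175] F [ 0.08 -0.42 -0.32] op 0.0006490557849081957
[[ 9.034e-01  4.287e-01  1.000e-03]
 [ 4.287e-01 -9.034e-01 -1.400e-03]
 [ 3.000e-04  1.700e-03 -1.000e+00]]
q [-0.59  0.97  0.    1.58 -0.    0.59 -1.71]
0.571,0.328,0.066 tool mm [ 1.  -2.3  9.1]
tilt fix [ 0.0017 -0.0003  0.    ]
```

View pics/w3.png

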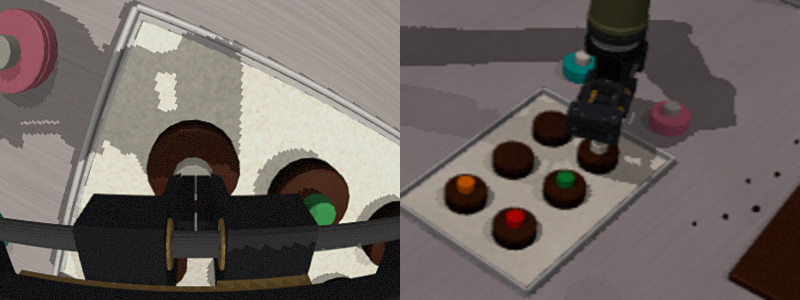

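The tips are centred over the white cap, about 9 mm above contact. Now descending gently.

Request:
step_arm(series=[[0, 0, 0, 1, -2, 3, 255], [0, 0, 0, 0, 0, 3, 255], [0, 0, 0, 0, 0, 2, 255], [0, 0, 0, 0, 0, 2, 255], [0, 0, 0, 0, 0, 1, 255]])

```text
time: 4.45
tool_pos: [0.5723, 0.3289, 0.0654]
tool_rot: [3.064, 0.691, 0.006]
force: [-0.5, 0.2, 1.5]
opening: 0.0004
```

Request:
step_arm(series=[[0, 0, 0, 0, 0, 1.5, 255], [0, 0, 0, 0, 0, 1, 255]])

```text
time: 4.7
tool_pos: [0.5724, 0.3289, 0.0631]
tool_rot: [3.065, 0.691, 0.007]
force: [-0.0, 0.1, 1.5]
opening: 0.0004
```

```bash
python3 go.py
```

```text
t 4.7 p [0.5723558 0.3289443 0.0630531] F [-0.03  0.15  1.45] op 0.0003756279179247223
[[ 9.033e-01  4.289e-01  4.100e-03]
 [ 4.289e-01 -9.034e-01  7.000e-04]
 [ 4.000e-03  1.100e-03 -1.000e+00]]
q [-0.59  0.99  0.    1.58 -0.    0.57 -1.72]
tilt fix [ 0.0011 -0.004   0.    ]
```

Request:
step_arm(series=[[0, 0, 0, 0, 0, 1.2, 255], [0, 0, 0, 0, 0, 0, 255], [0, 0, 0, 0, 0, 0, 255], [0, 0, 0, 0, 0, 0, 255]])

```text
time: 5.2
tool_pos: [0.5724, 0.3289, 0.0623]
tool_rot: [3.065, 0.691, 0.007]
force: [-0.3, 0.0, 3.2]
opening: 0.0002
```

```bash
python3 go.py
```

```text
t 5.2 p [0.57235282 0.32892496 0.06225084] F [-0.31  0.03  3.23] op 0.00022040004523725718
[[ 9.034e-01  4.289e-01  4.200e-03]
 [ 4.289e-01 -9.034e-01  7.000e-04]
 [ 4.100e-03  1.100e-03 -1.000e+00]]
q [-0.59  0.99  0.    1.58 -0.    0.57 -1.72]
tilt fix [ 0.0011 -0.0041 -0.    ]
```

The cap is about 4 mm down at roughly 2–3 N and has been held there for over 0.5 s. Lifting straight off.

Request:
step_arm(series=[[0, 0, 0, 0, 0, -3, 255], [0, 0, 0, 0, 0, -5, 255], [0, 0, 0, 0, 0, -10, 255], [0, 0, 0, 0, 0, -20, 255], [0, 0, 0, 0, 0, -30, 255], [0, 0, 0, 0, 0, -40, 255], [0, 0, 0, 0, 0, -20, 255], [0, 0, 0, 0, 0, 0, 255]])

```text
time: 6.2
tool_pos: [0.5729, 0.3291, 0.2002]
tool_rot: [-3.064, -0.69, -0.014]
force: [0.5, 0.2, -0.2]
opening: 0.0004
```

```bash
python3 go.py 0.53,0.0,0.18 0.513,-0.337,0.12
```

```text
t 6.2 p [0.57290099 0.32911199 0.20018151] F [ 0.48  0.23 -0.24] op 0.0004380387346696342
[[ 9.035e-01  4.285e-01  8.600e-03]
 [ 4.285e-01 -9.035e-01  3.200e-03]
 [ 9.100e-03  8.000e-04 -1.000e+00]]
q [-0.6   0.8   0.01  1.52 -0.01  0.81 -1.71]
0.53,0.0,0.18 tool mm [-180.   279.    18.8]
0.513,-0.337,0.12 tool mm [-160.3  297.2   58.8]
tilt fix [ 0.0008 -0.0091 -0.    ]
```

Request:
step_arm(series=[[0, -0.009, 0, -27, 46, 1, 255], [0, 0, 0, -27, 46, 1, 255], [0, 0, 0, -27, 46, 1, 255], [0, 0, 0, -27, 46, 1, 255], [0, 0, 0, -27, 46, 1, 255], [0, 0, 0, -27, 46, 1, 255], [0, 0, 0, -27, 46, 1, 255], [0, 0, 0, -27, 46, 1, 255]])

```text
time: 7.2
tool_pos: [0.5337, -0.1022, 0.188]
tool_rot: [-3.057, -0.707, 0.003]
force: [-0.3, 0.3, -0.2]
opening: 0.0004
```

```bash
python3 go.py 0.513,-0.337,0.16
```

```text
t 7.2 p [ 0.53368263 -0.10222334  0.18800634] F [-0.35  0.33 -0.18] op 0.00041532580711601543
[[ 0.8986  0.4389 -0.0029]
 [ 0.4389 -0.8985  0.0032]
 [-0.0012 -0.0041 -1.    ]]
q [ 0.16  0.69 -0.09  1.88  0.09  0.58 -1.1 ]
0.513,-0.337,0.16 tool mm [-121.6  202.    27.3]
tilt fix [-0.0041  0.0012 -0.    ]
```

Request:
step_arm(series=[[-0.004, 0, 0, -23, 38, 3, 255], [0, 0, 0, -23, 38, 4, 255], [0, 0, 0, -23, 38, 5, 255], [0, 0, 0, -23, 38, 5, 255], [0, 0, 0, -15, 25, 5, 255], [0, 0, 0, 0, 0, 0, 255], [0, 0, 0, 0, 0, 0, 255]])

```text
time: 8.07
tool_pos: [0.509, -0.3188, 0.162]
tool_rot: [-3.062, -0.694, 0.012]
force: [0.3, 0.6, 1.1]
opening: 0.0005
```

```bash
python3 go.py 0.513,-0.337,0.12;python3 - <<'E'
from station import env
from h import *
d=env.get_image("wrist");cv2.imwrite("pics/w4.png",d["image"])
h=cv2.inRange(cv2.cvtColor(d["image"],cv2.COLOR_BGR2HSV),(45,90,40),(85,255,255))
n,l,s,c=cv2.connectedComponentsWithStats(h)
for k in range(1,n):
    if s[k,4]>100:print(c[k],s[k],wz(d,c[k],.05))
E
```

```text
t 8.075 p [ 0.50896903 -0.31882768  0.16195117] F [0.3  0.57 1.05] op 0.00046930547242695026
[[ 9.021e-01  4.314e-01 -7.700e-03]
 [ 4.314e-01 -9.021e-01  4.000e-04]
 [-6.800e-03 -3.700e-03 -1.000e+00]]
q [ 0.55  0.79 -0.13  1.72  0.15  0.65 -0.78]
0.513,-0.337,0.12 tool mm [-3.9 18.3 41.9]
tilt fix [-0.0037  0.0068 -0.    ]
[156.01430843 101.9936407 ] [139  90  35  25 629] [ 0.54064095 -0.21252477  0.05      ]
[223.03646564 117.71528752] [204 105  39  27 713] [ 0.55101292 -0.26860232  0.05      ]
[292.00721501 136.27561328] [273 123  39  27 693] [ 0.56126409 -0.32448207  0.05      ]
[277.53340883 194.57078143] [261 178  34  34 883] [ 0.51231517 -0.33603474  0.05      ]
```

View pics/w4.png

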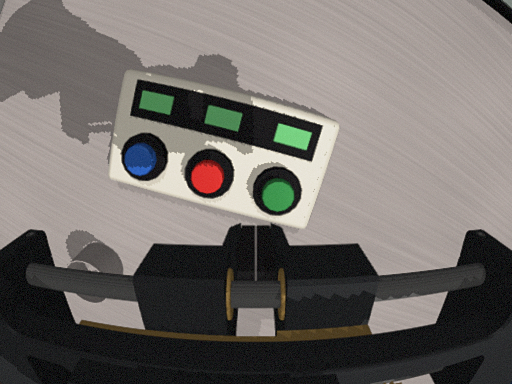

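The green key is at wrist pixel (278,195), which gives (0.512, -0.336) and agrees with the top view. Red and blue are clear of the closed fingers.

Request:
step_arm(series=[[-0.004, 0.007, 0, -4, 18, 10, 255], [0, 0, 0, 0, 3, 20, 255], [0, 0, 0, 0, 0, 20, 255], [0, 0, 0, 0, 0, 15, 255], [0, 0, 0, 0, 0, 5, 255], [0, 0, 0, 0, 0, 0, 255]])

```text
time: 8.88
tool_pos: [0.5159, -0.337, 0.0859]
tool_rot: [-3.06, -0.703, -0.0]
force: [0.0, 0.3, 0.6]
opening: 0.0009
```

```bash
python3 go.py 0.512,-0.336,0.073
```

```text
t 8.875 p [ 0.5158887  -0.33700995  0.08590382] F [0.01 0.3  0.65] op 0.000906373225571081
[[ 8.997e-01  4.365e-01 -4.000e-04]
 [ 4.365e-01 -8.997e-01  2.300e-03]
 [ 6.000e-04 -2.300e-03 -1.000e+00]]
q [ 0.57  0.91 -0.11  1.71  0.18  0.53 -0.77]
0.512,-0.336,0.073 tool mm [-3.1 -2.6 12.9]
tilt fix [-0.0023 -0.0006  0.    ]
```

Request:
step_arm(series=[[0, 0, 0, -3, -2, 8, 255], [0, 0, 0, 0, -1, 5, 255], [0, 0, 0, 0, 0, 4, 255], [0, 0, 0, 0, 0, 3, 255], [0, 0, 0, 0, 0, 1, 255]])

```text
time: 9.5
tool_pos: [0.5125, -0.3358, 0.0664]
tool_rot: [-3.062, -0.703, -0.003]
force: [-1.7, 1.5, 12.3]
opening: 0.0002
```

```bash
python3 go.py
```

```text
t 9.5 p [ 0.51253189 -0.33581998  0.06636792] F [-1.69  1.49 12.25] op 0.00015393355941423892
[[ 8.997e-01  4.365e-01  2.100e-03]
 [ 4.365e-01 -8.997e-01  8.000e-04]
 [ 2.200e-03  2.000e-04 -1.000e+00]]
q [ 0.56  0.94 -0.11  1.73  0.18  0.48 -0.78]
tilt fix [ 0.0002 -0.0022 -0.    ]
```

At 12 N, well over the 4 N spring force, the key is on its stop. I'll hold one row, then withdraw.

Request:
step_arm(series=[[0, 0, 0, 0, 0, 0, 255], [0, 0, 0, 0, 0, -5, 255], [0, 0, 0, 0, 0, -15, 255], [0, 0, 0, 0, 0, -30, 255], [0, 0, 0, 0, 0, -50, 255], [0, 0, 0, 0, 0, -40, 255], [0, 0, 0, -20, 20, 0, 255], [0, 0, 0, -20, 20, 0, 255]])

```text
time: 10.5
tool_pos: [0.4963, -0.3884, 0.2164]
tool_rot: [3.058, 0.711, 0.012]
force: [-0.4, -0.8, 0.9]
opening: 0.0003
```

Request:
step_arm(series=[[0, 0, 0, -30, 30, 0, 255], [0, 0, 0, -30, 30, 0, 255], [0, 0, 0, -20, 20, 0, 255], [0, 0, 0, 0, 0, 0, 255], [0, 0, 0, 0, 0, 0, 255]])

```text
time: 11.12
tool_pos: [0.4583, -0.4997, 0.2204]
tool_rot: [3.055, 0.708, 0.016]
force: [0.1, 0.5, 0.2]
opening: 0.0002
```

```bash
python3 go.py; python3 - <<'E'
from station import env
from h import *
T=env.get_image("top");S=env.get_image("scene")
a,_=blob(T["image"],(176,183),(0,0,110),(180,90,255),8);b,_=blob(S["image"],(320,154),(0,0,110),(180,90,255),8)
print(a,b,"was 175.0,181.9 / 320.2,149.8", onz(T,a,.044))
cv2.imwrite("pics/end.png",cv2.resize(np.hstack([T["image"],S["image"]]),(800,300)))
E
```

```text
t 11.125 p [ 0.45834103 -0.49966536  0.22040555] F [0.1  0.51 0.16] op 0.00023158088575507684
[[ 0.898   0.4398  0.0115]
 [ 0.4399 -0.898  -0.0035]
 [ 0.0088  0.0081 -0.9999]]
q [ 0.85  0.8  -0.18  1.44  0.16  0.9  -0.48]
tilt fix [ 0.0081 -0.0088  0.    ]
[175.02083333 181.91666667] [320.15384615 149.84615385] was 175.0,181.9 / 320.2,149.8 [0.57244001 0.32718935 0.044     ]
```

View pics/end.png

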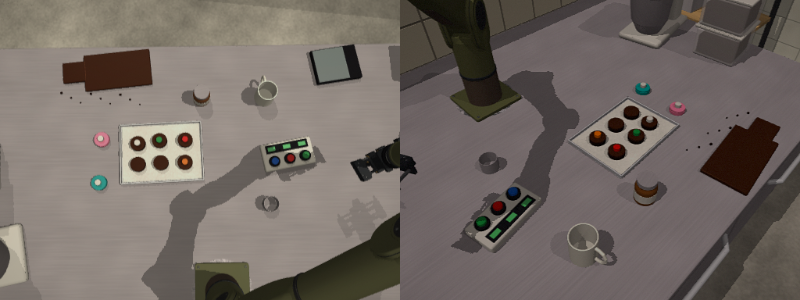

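Everything is where it was, the caps and keys are up, and the arm is clear. Handing in.

```bash
python3 -c "
from station import env
print(env.finish_job())"
```

```text
the job is handed in; nothing more can be done
None
```

I tested the biscuit and pressed the green key, then handed the job in at about 11 s of the 45 s allowed; no verdict is reported.

- **White cap:** I pressed it with closed fingertips to about 4 mm down, held it for over 0.5 s, and lifted straight off. The depth comes from tool height. The force read 1.5–3.2 N, with about 0.5 N of noise, which roughly agrees.
- **Green key:** I pressed it onto its stop (12 N against a spring of about 4 N), then released it and withdrew the arm upward and to the side.

**Last checks:** the white cap's pixel position is unchanged in both the top and scene views. By eye in the end picture, the other biscuits, cutter, jar, mug and keys look undisturbed. The fingers are clear, and the force reading is within noise of zero. No check failed. The position measurements of the cap and the green key agreed to about 2–4 mm across the cameras.

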